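Fit the matching wheelset to an upturned toy wagon

ROBOT

A 6-joint arm with a two-finger parallel gripper is mounted at the origin on the work surface. World frame = base frame: x ahead of the robot, y to its left, z up, the work surface at z = 0. Lengths are in m, angles in rad, forces in N, time in s.
With the tool pointing down it reaches from about 0.3 to 0.775 m from the base axis. Payload 14.6 kg.
Tool frame: the origin (TCP) lies at the centre of the arm's flange, where the gripper is bolted on; the fingertips stand 173 mm ahead of it and the grasp point (between the pads) lies 155 mm ahead of it; z points along the fingers, y is the line along which they close (so a half turn about z gives the same grasp; the last joint's range is limited). The gripper opens to 85 mm and grips with 20 to 120 N. Pads are 22 mm wide; open, the fingers measure 114 mm over their backs; the gripper's body (76 mm by 85 mm) begins 54 mm behind the grasp point. The pads swing forward as they close: fully open they stand 13 mm farther back than shut.
Start: joints at [-1.385, 0.3, 1.521, -0, 1.321, -0.067], TCP at [0.138, -0.533, 0.405] pointing down, gripper open.
Joint ranges: [-3.03, 3.03], [-0.79, 2.21], [0.23, 2.52], [-1.04, 4.18], [0, 3.07], [-2.55, 2.55]. Speed limits (rad/s): [2.22, 2.22, 2.57, 3.14, 3.14, 3.14].

INTERFACE

Orientations are given as [roll, pitch, yaw] about the fixed x, y, z axes, in that order (R = Rz(yaw) Ry(pitch) Rx(roll)).
In Python, from workcell import robot gives the robot as it stands.
- The arm moves only by the tool servo_tool, never from a script. Its argument "targets" is one flat list of numbers, 4 for each row, row after row: the shift along the tool's x, y, z in cm, then the turn about the tool's z in degrees. A call has 1 to 20 rows; each row shifts and turns the commanded pose from where the row before left it, along the tool's axes as they then stand; what a row does not reach is not made up. A row lasts 1/12 s, in which the tool goes at most 41.7 mm and 7.16 degrees, less where a joint would pass 70% of its speed; a pose out of reach is approached as far as the arm can. A call is refused whole if a number of a shift passes 4.17 or a number of a turn 7.16, either way. A call with a gripper value outside its range is refused whole. "jaw" is the opening, from 0 (shut) to 1 (fully open), set as the call begins (left out, the last holds). The fingers move at their own pace and stop on an object; "grip_force" is the grip in N (left out, the last holds). Time passes only in rows, so rows that do not move let the fingers close. It gives the time, the measured TCP pose, the force, the opening and the grip force at its end, in the units of the state.
- robot.state(): the state, without advancing time (a new reading comes with each control period).
- robot.grab_frame(name): name is "scene" or "side" or "wrist"; returns the picture (420x560x3 uint8, red, green, blue); there is no depth.
- robot.camera_info(name): a dict with "camera_matrix" (3x3 intrinsics, pixels), "D" ([k1, k2, p1, p2, k3] as OpenCV has them; the pictures are not rectified), "eye" and "orientation" of the camera in the world; the wrist camera has in their place "tool_from_camera" (4x4, takes a point from camera to tool coordinates, whose origin is the TCP and whose axes are the flange's). Camera axes: x right, y up, looking along -z (the intrinsics and any distortion apply to the point x, -y, -z); pixel columns grow to the right and rows downward; lengths in m; the calibration is good to about 2 mm. A picture is of the moment at which its call begins: read the wrist's pose just before it. camera_info takes no time and is no camera call.
- robot.hand_in(): hands the job in; it is judged then, once.
The state is a dict: "time": time; "qpos": joint angles; "joint_velocities": joint speeds; "joint_efforts": joint torques, N m; "ee_pos": TCP position; "orientation": TCP orientation; "force": force on the tool from outside, world axes, zero at the start; "moment": the same for the moment, N m; "width": finger opening in m; "gripper_force": force on a finger pad.
Only numpy, scipy, OpenCV 4.12 (cv2) and the standard library are available. Lean on these libraries where they do the work, as an engineer would, in place of code of your own. Each camera call takes 0.05 s, during which the arm holds its last target. There are 200 camera calls.

TASK

A wooden toy wagon lies upside down on the joiner's bench with one dark walnut wheelset already fitted. Take the loose dark walnut wheelset from the plywood rack and lower it, without dropping it, into the wagon's empty pair of open slots until both ends of its axle are fully home and level, then let go. Leave the pale and the red wheelset on the rack.

Things in the scene. Friction and masses are not known exactly. Their poses are not given: they have to be found in the camera images.
- walnut_axle (a point): Middle of the loose dark walnut wheelset's axle, 42 mm above the bench, 30 mm above the rack's board; y runs along the axle, level, either way round. Axle 12 mm thick, 196 mm long; 60 mm wheels fixed on it, inner faces 76 mm and outer faces 94 mm from the middle. 60 to 130 g. Grip the bare axle from above. On the rack three wheelsets lie parallel, 100 mm apart, between 6 mm high stops.
- empty_slots (a point): Where the axle middle lies fully home, 54 mm above the bench; y along the seated axle, z up, x to the wagon's fitted axle 150 mm off. Wagon fixed. Two green cheeks, 48 to 64 mm from the middle along y, each have an open-topped slot: floor 6 mm below this point, 18 mm wide up to 8 mm above it, flaring to 44 mm at the top, 30 mm above. Free between cheeks down to the deck, 36 mm below. Wheels go outside.
- maple_axle (a point): A bystander: wheelset of the same shape and size with pale maple wheels on the same rack, to be left there. The point is the middle of its axle; y runs along the axle.
- red_axle (a point): A bystander: wheelset of the same shape and size with red painted wheels on the same rack, to be left there. The point is the middle of its axle; y runs along the axle.
Mind the look-alikes: they are no part of the job. Leave any turquoise look-alike of the part that bears walnut_axle alone.

How it is judged:
At the end, for the whole second after the job is handed in: The walnut axle rests in both empty slots: its middle within 10 mm of the seat across the slots, 18 mm along the axle, at most 5 mm above fully home, level and square within 7 degrees, at rest; the maple and red wheelsets within 40 mm of their starts (x of walnut_axle in the frame of empty_slots between -0.01 and 0.01 m and y of walnut_axle in the frame of empty_slots between -0.018 and 0.018 m and z of walnut_axle in the frame of empty_slots below 0.005 m and angle between the y axis of walnut_axle and the y axis of empty_slots, either way round below 0.12 rad and linear speed of walnut_set below 0.03 m/s and distance of each of maple_axle, red_axle from where it was at the start of the episode below 0.04 m); the robot touches nothing.
It fails at once if the walnut wheelset is dropped (moves faster than 0.6 m/s, a free fall of about 20 mm, without being held) (linear speed of walnut_set above 0.6 m/s and contact force between the fingers and walnut_set below 0.05 N).
It fails at once if the maple or the red wheelset is taken off its place on the rack (moved more than 40 mm) (distance of any of maple_axle, red_axle from where it was at the start of the episode above 0.04 m).
It also fails if it takes over 40 s, if anything falls off the work surface, if the arm or the gripper's body presses on something with over 40 N, if the wrist force passes 120 N, or if a joint passes its speed limit or range.

## Working session

There is one attempt and no reset: what is moved stays moved. The work goes in short steps, Python scripts to look and compute and a tool call to move; the robot and the scene stay as the last step left them, time stands still between calls to the robot, and variables do not carry over. Pictures are saved under pics/ and viewed, at most 10 in all, crops included, and the job is handed in when it is done.

Besides the shell and the picture viewer there is one more tool, called as name(argument=value, ...) on one line, values as JSON. servo_tool: Moves the arm, as the interface text tells. Its arguments: {"type":"object","properties":{"targets":{"type":"array"},"jaw":{"type":"number"},"grip_force":{"type":"number"}},"required":["targets"]}

```bash
mkdir -p pics; ls
cat > h.py <<'E'
import numpy as np, cv2
from workcell import robot
from scipy.spatial.transform import Rotation as R
def snap(n,f):
    im=robot.grab_frame(n); cv2.imwrite('pics/'+f,im[:,:,::-1]); return im
def campose(n,st=None):
    c=robot.camera_info(n)
    K=np.array(c['camera_matrix'],float);D=np.array(c['D'],float)
    if n=='wrist':
        st=st or robot.state()
        T=np.eye(4);T[:3,:3]=R.from_euler('xyz',st['orientation']).as_matrix();T[:3,3]=st['ee_pos']
        C=T@np.array(c['tool_from_camera']);return K,D,C[:3,3],C[:3,:3]
    o=np.array(c['orientation'],float)
    Rm=o if o.shape==(3,3) else R.from_euler('xyz',o).as_matrix()
    return K,D,np.array(c['eye']),Rm
def pix2z(cp,uv,z):
    K,D,e,Rm=cp
    p=cv2.undistortPoints(np.array(uv,float).reshape(-1,1,2),K,D)[:,0]
    d=np.c_[p[:,0],-p[:,1],-np.ones(len(p))]@Rm.T
    return e+d*((z-e[2])/d[:,2])[:,None]
def proj(cp,X):
    K,D,e,Rm=cp
    q=(np.atleast_2d(X)-e)@Rm
    return cv2.projectPoints(q*[1,-1,-1],np.zeros(3),np.zeros(3),K,D)[0][:,0]
E
python3 - <<'E'
from h import *
print(robot.state());
for n in('scene','side','wrist'):print(robot.camera_info(n))
a=snap('scene','s1.png');b=snap('side','d1.png');c=snap('wrist','w1.png')
E
```

```text
pics
{'time': 0.0, 'qpos': array([-1.38465203e+00,  3.00484122e-01,  1.52159038e+00,  3.46469153e-06,
        1.32074530e+00, -6.66163233e-02]), 'joint_velocities': array([ 2.47231503e-04,  5.26918807e-04, -3.44643230e-05,  6.83410760e-04,
       -4.93436321e-04, -8.03955955e-04]), 'joint_efforts': array([-6.39248765e-05, -5.43497086e+01, -3.61793661e+01, -2.27058820e-05,
        4.00283025e-03, -3.18345116e-06]), 'ee_pos': array([ 0.1375249 , -0.53249205,  0.40411012]), 'orientation': array([-3.14036846e+00, -8.50357146e-05,  2.52759711e-01]), 'force': array([-0.53642563, -0.27757723,  0.21863248]), 'moment': array([ 0.03051325,  0.01271946, -0.01530809]), 'gripper_force': 0.0, 'width': 0.08537903685330991}
{'camera_matrix': array([[400.91619602,   0.        , 284.77880732],
       [  0.        , 400.91619602, 206.86839282],
       [  0.        ,   0.        ,   1.        ]]), 'D': array([0.01033885, 0.        , 0.        , 0.        , 0.        ]), 'eye': array([1.00262754, 0.35270603, 0.72786373]), 'orientation': array([0.81708114, 0.01597626, 2.10422449])}
{'camera_matrix': array
[... 257 characters left out ...]
82814972, 0.96697689]), 'orientation': array([ 0.78772545,  0.0061928 , -2.85832075])}
{'camera_matrix': array([[351.06371285,   0.        , 280.42470491],
       [  0.        , 351.06371285, 217.68572202],
       [  0.        ,   0.        ,   1.        ]]), 'D': array([-0.04008823,  0.        ,  0.        ,  0.        ,  0.        ]), 'tool_from_camera': array([[ 3.30930279e-04,  9.46628930e-01,  3.22325238e-01,
         8.23427955e-02],
       [ 9.99999673e-01, -5.51294997e-04,  5.92388060e-04,
        -1.00494497e-03],
       [ 7.38467967e-04,  3.22324936e-01, -9.46628803e-01,
         3.10221011e-02],
       [ 0.00000000e+00,  0.00000000e+00,  0.00000000e+00,
         1.00000000e+00]])}
```

View pics/s1.png

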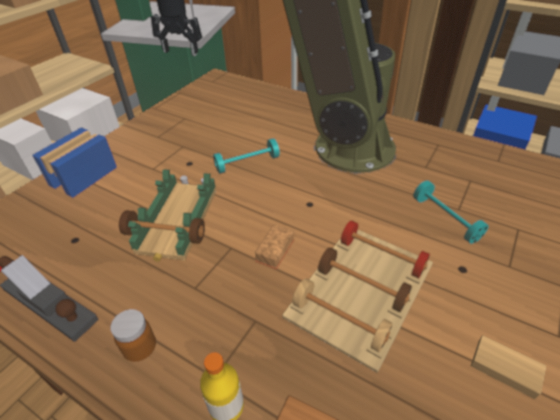

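View pics/d1.png

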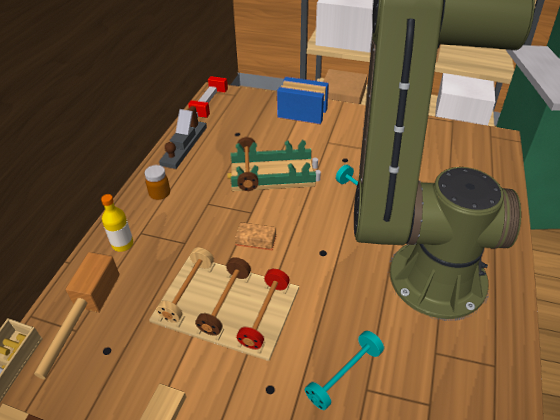

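View pics/w1.png

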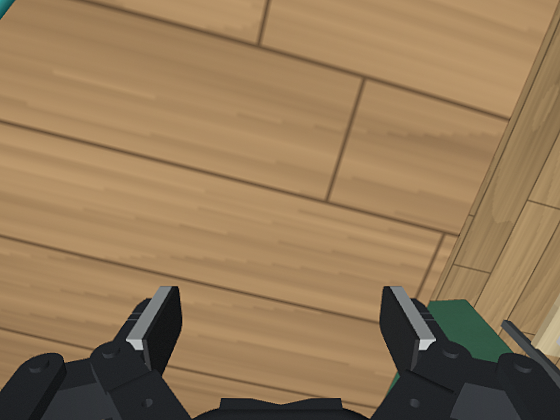

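The scene view shows the rack with the walnut set in the middle, wheels near (328,262) and (402,296). The wagon's fitted axle is near (128,222)–(197,231), and its empty end is near (165,185)–(212,190). The side view agrees: walnut set (238,268)–(208,324), fitted axle (247,147)–(248,181). The wrist view shows only bare bench. I'll enlarge both fixed-camera views.

Run:
```python
from h import *
s=cv2.imread('pics/s1.png');d=cv2.imread('pics/d1.png')
def c(im,x,y,w,h,k):return cv2.resize(im[y:y+h,x:x+w],None,fx=k,fy=k,interpolation=cv2.INTER_CUBIC)
a=c(s,110,165,120,100,3.3333);b=c(s,285,215,160,120,2.5)[:300]
e=c(d,220,130,120,75,3.3333)[:250];f=c(d,145,240,160,120,2.5)
A=np.zeros((600,800,3),np.uint8)
A[:333,:400]=a[:333,:400];A[:250,400:]=e[:,:400]
g=c(s,285,215,160,106,2.5);A[335:600,:400]=g[:265,:400]
A[255:555,400:]=f[:300,:400]
cv2.imwrite('pics/c1.png',A)
```

```text
(no output)
```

View pics/c1.png

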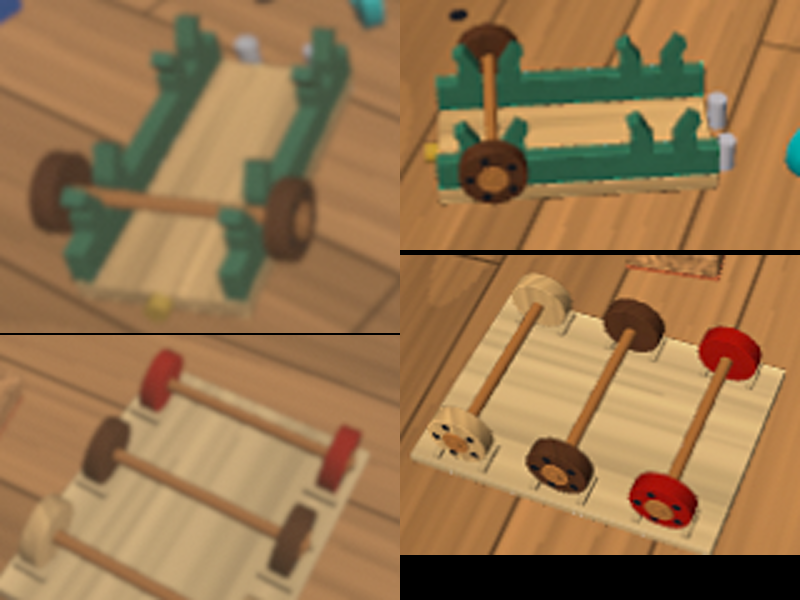

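Run:
```python
from h import *
from scipy.optimize import least_squares
S=campose('scene');D=campose('side')
def fit(obs,x0,z0):
    def tr(p,L): 
        c,s=np.cos(p[2]),np.sin(p[2]);L=np.array(L);return np.array([p[0]+c*L[0]-s*L[1],p[1]+s*L[0]+c*L[1],z0+L[2]])
    f=lambda p:np.concatenate([(proj(cp,tr(p,L))[0]-uv) for cp,L,uv in obs])
    r=least_squares(f,x0);print(np.round(r.x,4),np.degrees(r.x[2]).round(1));print(r.fun.round(1).reshape(-1,2).tolist());return r.x
# walnut: side image lower = -y? find dir first
t=pix2z(D,[(207.8,327.2),(236.6,271.2)],.042);u=pix2z(S,[(409,300.2),(333,263.4)],.042);print(t,u)
d=t[0]-t[1];yaw=np.arctan2(-d[0],d[1])
fit([(D,(0,.098,0),(207.8,327.2)),(D,(0,-.076,0),(236.6,271.2)),(S,(0,.098,0),(409,300.2)),(S,(0,-.076,0),(333,263.4))],[*t.mean(0)[:2],yaw],.042)
# wagon
far=(295.3,141.7);near=(298.9,164.8)
q=pix2z(D,[far,near],.084);h=pix2z(D,[(247.9,183.4)],.054);print(q,h, pix2z(S,[(200.6,229.5)],.054))
def o(x,y):return (220+(x-400)/3.3333,130+y/3.3333)
def s(x,y):return (110+x/3.3333,165+y/3.3333)
d=q[1]-q[0];yaw=np.arctan2(-d[0],d[1])
obs=[(D,(0,-.056,.030),far),(D,(0,.056,.030),near),(D,(.15,.098,0),o(493,178)),(S,(.15,.098,0),s(302,215))]
p=fit(obs,[*q.mean(0)[:2],yaw],.054)
```

```text
[[0.48980435 0.31646663 0.042     ]
 [0.48270868 0.14913821 0.042     ]] [[0.4904399  0.32452921 0.042     ]
 [0.48143975 0.15360643 0.042     ]]
[ 0.4851  0.2255 -0.0463] -2.7
[[-1.1, 2.6], [0.4, 0.2], [-0.4, -0.6], [-1.7, -0.7]]
[[ 0.46971471 -0.34287377  0.084     ]
 [ 0.43022049 -0.23736286  0.084     ]] [[ 0.55788564 -0.15225327  0.054     ]] [[ 0.5527845  -0.15293362  0.054     ]]
[ 0.4494 -0.2937  0.353 ] 20.2
[[0.6, -0.6], [0.4, -0.8], [0.3, 0.6], [0.1, 1.4]]
```

The fits agree to within 1–2 px: walnut at (0.485, 0.2255), yaw −2.7°; slots at (0.449, −0.294), yaw 20°. I'll first look at the slots from above, on the way to the rack.

```bash
cat >> h.py <<'E'
def plan(goal,yawdeg,n,st=None):
    st=st or robot.state();p=np.array(st['ee_pos']);y=np.degrees(st['orientation'][2]);out=[]
    goal=np.array(goal)
    for i in range(n):
        k=n-i;t=-round(float(np.clip((yawdeg-y)/k,-7,7)),1)
        d=(goal-p)/k;c,s=np.cos(np.radians(y)),np.sin(np.radians(y))
        A=np.array([[c,s,0],[s,-c,0],[0,0,-1]]).T  # cols tool axes in world
        A=np.array([[c,s,0],[s,-c,0],[0,0,-1]])
        l=np.round(A@d*100,1)
        p=p+A.T@l/100;y-=t;out+=[*map(float,l),t]
    print(str(out).replace('-0.0','0').replace('.0,',','));print('end',p.round(4),round(y,1))
E
python3 - <<'E'
from h import *
plan((.45,-.294,.40),110.2,15)
E
```

```text
[2.4, -1, 0, -6.4, 2.5, -0.7, 0, -6.4, 2.6, -0.5, 0, -6.4, 2.6, -0.2, 0, -6.4, 2.6, 0.1, 0, -6.4, 2.6, 0.4, 0, -6.4, 2.5, 0.7, 0, -6.4, 2.4, 1, 0.1, -6.4, 2.3, 1.3, 0, -6.4, 2.2, 1.5, 0.1, -6.4, 2, 1.7, 0, -6.3, 1.8, 1.9, 0.1, -6.4, 1.5, 2.1, 0, -6.3, 1.3, 2.3, 0.1, -6.4, 1, 2.4, 0, -6.3]
end [ 0.4496 -0.2945  0.4003] 110.2
```

servo_tool(targets=[2.4, -1, 0, -6.4, 2.5, -0.7, 0, -6.4, 2.6, -0.5, 0, -6.4, 2.6, -0.2, 0, -6.4, 2.6, 0.1, 0, -6.4, 2.6, 0.4, 0, -6.4, 2.5, 0.7, 0, -6.4, 2.4, 1, 0.1, -6.4, 2.3, 1.3, 0, -6.4, 2.2, 1.5, 0.1, -6.4, 2, 1.7, 0, -6.3, 1.8, 1.9, 0.1, -6.4, 1.5, 2.1, 0, -6.3, 1.3, 2.3, 0.1, -6.4, 1, 2.4, 0, -6.3, 0, 0, 0, 0, 0, 0, 0, 0, 0, 0, 0, 0], jaw=1)

```text
time: 1.65
ee_pos: [0.4494, -0.2946, 0.4004]
orientation: [-3.141, -0.0, 1.922]
force: [-1.3, 0.2, 0.7]
width: 0.0855
gripper_force: 0.0
```

Run:
```python
from h import *
cp=campose('wrist');snap('wrist','w2.png')
c,s=np.cos(.353),np.sin(.353)
L=np.array([[0,.048,.03],[0,.064,.03],[0,-.048,.03],[0,-.064,.03],[0,.056,-.006],[0,-.056,-.006],[.15,.098,0],[.15,-.098,0]])
W=np.c_[.4494+c*L[:,0]-s*L[:,1],-.2937+s*L[:,0]+c*L[:,1],.054+L[:,2]]
print(proj(cp,W).round(0).tolist())
im=cv2.imread('pics/w2.png');cv2.imwrite('pics/w2b.png',cv2.resize(im,(800,600),interpolation=cv2.INTER_CUBIC))
```

```text
[[282.0, 145.0], [282.0, 125.0], [282.0, 254.0], [282.0, 270.0], [282.0, 131.0], [282.0, 246.0], [458.0, 82.0], [428.0, 286.0]]
```

View pics/w2b.png

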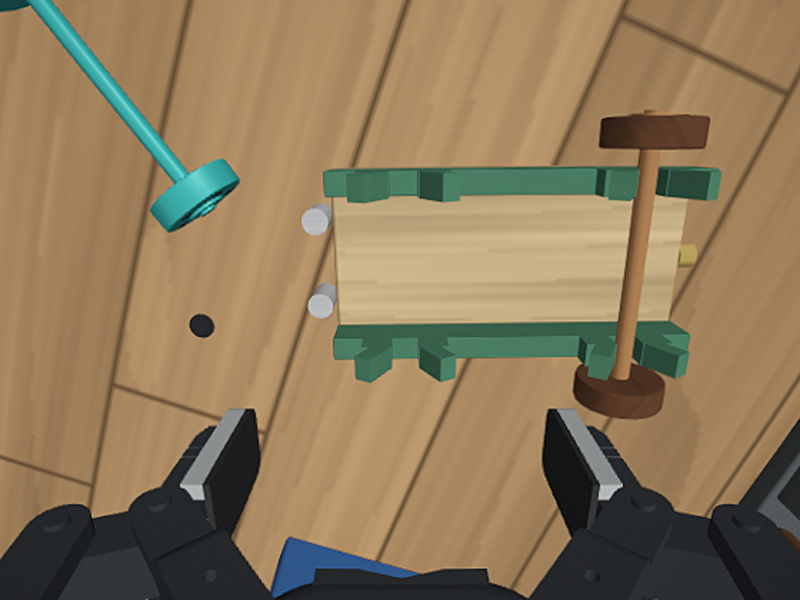

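The wrist view (800 px scale) shows the empty slots centred near x=404, with the upper cheek around y=185 and the lower one around y=350. The fitted axle runs (650,110) to (621,378). The fit is right to a few mm; I'll enlarge once to refine it.

Run:
```python
import cv2
im=cv2.imread('pics/w2.png')
cv2.imwrite('pics/w2c.png',cv2.resize(im[105:285,220:360],None,fx=3.3333,fy=3.3333,interpolation=cv2.INTER_CUBIC))
```

```text
(no output)
```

View pics/w2c.png

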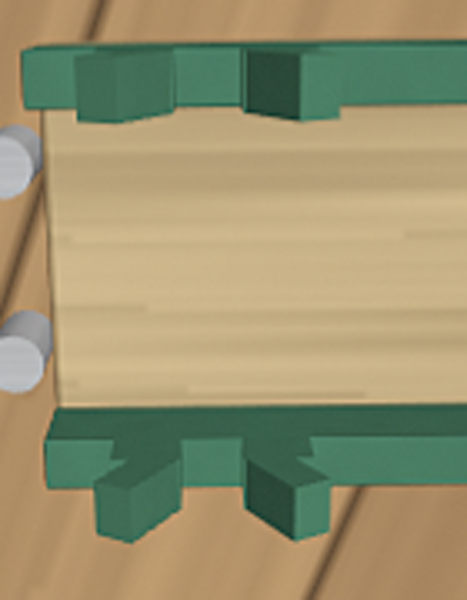

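Run:
```python
from h import *
from scipy.optimize import least_squares
S=campose('scene');D=campose('side');W=campose('wrist')
c=lambda x,y:(220+x/3.3333,105+y/3.3333)
o=lambda x,y:(220+(x-400)/3.3333,130+y/3.3333)
b=lambda x,y:(x*.7,y*.7)
obs=[(W,(0,.048,-.006),c(210,105)),(W,(0,.064,-.006),c(210,45)),(W,(0,.048,.03),c(209,123)),(W,(0,-.048,-.006),c(213.5,438)),(W,(0,-.064,-.006),c(213.5,487)),(W,(0,-.064,.03),c(213,541)),
(W,(.15,.098,0),b(651,112)),(W,(.15,-.076,0),b(621,378)),
(D,(0,-.056,.030),(295.3,141.7)),(D,(0,.056,.030),(298.9,164.8)),(D,(.15,.098,0),o(493,178)),(S,(.15,.098,0),(200.6,229.5))]
def tr(p,L):
    k,s=np.cos(p[2]),np.sin(p[2]);return np.array([p[0]+k*L[0]-s*L[1],p[1]+s*L[0]+k*L[1],.054+L[2]])
for O in (obs,obs[:8],obs[:6]):
    r=least_squares(lambda p:np.concatenate([proj(cp,tr(p,L))[0]-uv for cp,L,uv in O]),[.449,-.294,.353])
    print(r.x.round(4),np.degrees(r.x[2]),r.fun.round(1).reshape(-1,2).tolist())
plan((.485,.2255,.36),87.3,17)
```

```text
[ 0.4497 -0.2913  0.3605] 20.656246389356827 [[-0.4, 0.9], [-0.6, 0.6], [0.1, 0.2], [-0.7, 0.3], [-0.6, 0.5], [-0.2, 0.7], [3.2, -0.9], [-1.4, -1.1], [0.2, -0.1], [0.2, -0.3], [0.2, 1.4], [1.4, 1.7]]
[ 0.4497 -0.2912  0.3616] 20.71694568511949 [[-0.5, 0.9], [-0.6, 0.5], [0.1, 0.1], [-0.6, 0.3], [-0.5, 0.4], [-0.1, 0.6], [3.1, -1.2], [-1.2, -1.3]]
[ 0.4498 -0.2907  0.362 ] 20.743587196517527 [[-0.1, 0.4], [-0.3, 0.0], [0.4, -0.4], [-0.3, -0.1], [-0.2, 0.0], [0.3, 0.2]]
[2.8, 1.2, 0.2, 1.3, 2.8, 1.2, 0.2, 1.3, 2.9, 1.1, 0.2, 1.3, 2.9, 1.1, 0.2, 1.3, 2.9, 1, 0.3, 1.4, 2.9, 0.9, 0.2, 1.3, 2.9, 0.9, 0.3, 1.4, 3, 0.8, 0.2, 1.3, 3, 0.7, 0.3, 1.4, 3, 0.6, 0.2, 1.3, 3, 0.6, 0.3, 1.4, 3, 0.5, 0.2, 1.3, 3, 0.4, 0.3, 1.4, 3.1, 0.4, 0.2, 1.3, 3.1, 0.3, 0.3, 1.4, 3.1, 0.2, 0.2, 1.3, 3, 0.1, 0.3, 1.4]
end [0.4852 0.2254 0.3595] 87.3
```

The slots fit to under 1 px: (0.4498, −0.291), yaw 20.7°. Next, over to the rack.

servo_tool(targets=[2.8, 1.2, 0.2, 1.3, 2.8, 1.2, 0.2, 1.3, 2.9, 1.1, 0.2, 1.3, 2.9, 1.1, 0.2, 1.3, 2.9, 1, 0.3, 1.4, 2.9, 0.9, 0.2, 1.3, 2.9, 0.9, 0.3, 1.4, 3, 0.8, 0.2, 1.3, 3, 0.7, 0.3, 1.4, 3, 0.6, 0.2, 1.3, 3, 0.6, 0.3, 1.4, 3, 0.5, 0.2, 1.3, 3, 0.4, 0.3, 1.4, 3.1, 0.4, 0.2, 1.3, 3.1, 0.3, 0.3, 1.4, 3.1, 0.2, 0.2, 1.3, 3, 0.1, 0.3, 1.4, 0, 0, 0, 0, 0, 0, 0, 0, 0, 0, 0, 0])

```text
time: 3.37
ee_pos: [0.4848, 0.2249, 0.3597]
orientation: [-3.141, 0.0, 1.524]
force: [1.2, -1.3, 0.3]
width: 0.0854
gripper_force: 0.0
```

Run:
```python
from h import *
cp=campose('wrist');snap('wrist','w3.png')
p=np.array([.4851,.2255,.042]);a=-.0463;v=np.array([-np.sin(a),np.cos(a),0])
print(proj(cp,[p+v*k for k in(-.098,-.076,0,.076,.098)]).round(0).tolist())
im=cv2.imread('pics/w3.png');cv2.imwrite('pics/w3b.png',cv2.resize(im,(800,600),interpolation=cv2.INTER_CUBIC))
```

```text
[[282.0, 302.0], [282.0, 281.0], [282.0, 202.0], [282.0, 108.0], [282.0, 79.0]]
```

View pics/w3b.png

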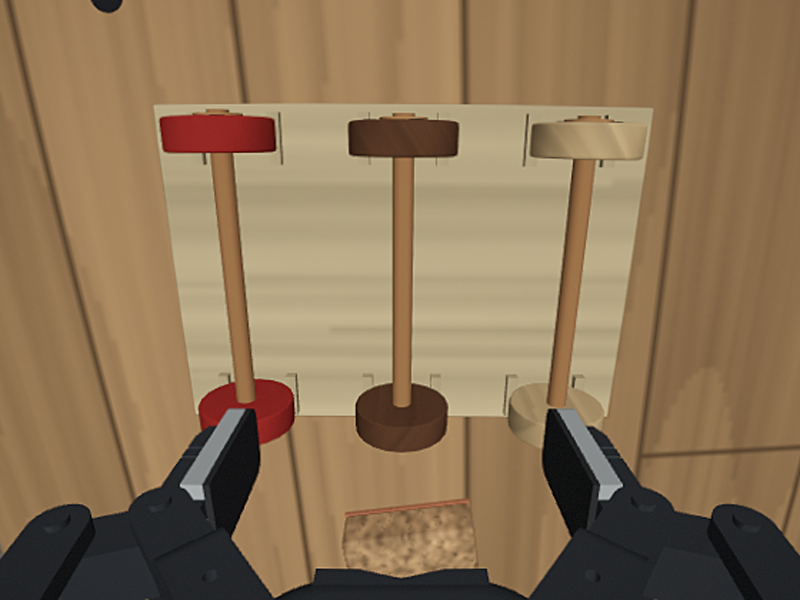

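The walnut axle lies at x≈403 from row 404 to 157 (800 px scale), as predicted, so the gripper is centred and aligned. Descending.

servo_tool(targets=[0, 0, 3, 0, 0, 0, 3, 0, 0, 0, 3, 0, 0, 0, 3, 0, 0, 0, 2.3, 0, 0, 0, 1.2, 0, 0, 0, 0.8, 0, 0, 0, 0, 0, 0, 0, 0, 0], jaw=1)

```text
time: 4.17
ee_pos: [0.4851, 0.2256, 0.1977]
orientation: [3.141, -0.0, 1.525]
force: [0.5, -0.0, 0.2]
width: 0.0851
gripper_force: 0.0
```

servo_tool(targets=[0, 0, 0, 0, 0, 0, 0, 0, 0, 0, 0, 0, 0, 0, 0, 0, 0, 0, 0, 0, 0, 0, 0, 0, 0, 0, 0, 0, 0, 0, 0, 0, 0, 0, 0, 0, 0, 0, 0, 0], jaw=0, grip_force=60)

```text
time: 5.0
ee_pos: [0.4848, 0.2259, 0.1969]
orientation: [3.141, -0.0, 1.525]
force: [0.3, 0.4, 5.3]
width: 0.0098
gripper_force: 58.7
```

Gripped. Lift gently, then check.

servo_tool(targets=[0, 0, -0.5, 0, 0, 0, -1, 0, 0, 0, -1.5, 0, 0, 0, -2, 0, 0, 0, -2.5, 0, 0, 0, -2.5, 0, 0, 0, -2, 0, 0, 0, 0, 0, 0, 0, 0, 0])

```text
time: 5.75
ee_pos: [0.4846, 0.2258, 0.3178]
orientation: [3.14, -0.001, 1.525]
force: [-0.5, 0.4, -0.8]
width: 0.0098
gripper_force: 58.6
```

Run:
```python
from h import *
st=robot.state();print(st['ee_pos'],st['width'],st['force'])
cp=campose('wrist');a=snap('wrist','w4.png');sd=snap('side','d4.png')
p=np.array(st['ee_pos'])-[0,0,.155];y=st['orientation'][2];v=np.array([np.cos(y),np.sin(y),0])
print(proj(cp,[p+v*k for k in(-.076,0,.076,.098)]).round(0).tolist())
im=np.hstack([cv2.resize(a,(400,300)),cv2.resize(sd[200:350,130:330],(400,300),interpolation=cv2.INTER_CUBIC)])
cv2.imwrite('pics/w4b.png',im[:,:,::-1])
```

```text
[0.48458808 0.22584256 0.31780229] 0.009753180409353867 [-0.48565767  0.37911609 -0.78719126]
[[282.0, 446.0], [282.0, 314.0], [282.0, 123.0], [282.0, 54.0]]
```

View pics/w4b.png

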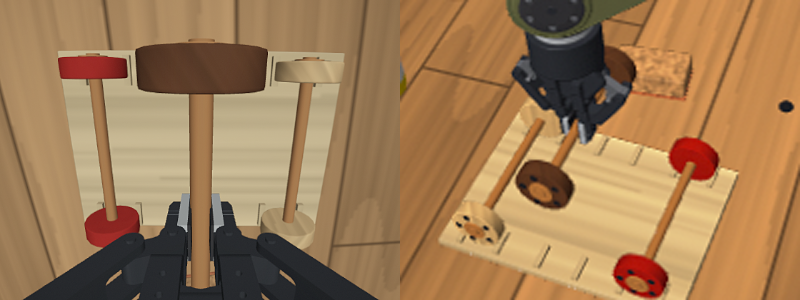

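The set is held level and centred: axle tip at (201,39) in the half-scale view, against (201,38.6) predicted. The maple and red sets haven't moved. Now carry it over.

Run:
```python
from h import *
plan((.4498,-.2909,.30),110.7,18)
```

```text
[-2.9, -0.1, 0.1, -1.3, -2.9, -0.1, 0.1, -1.3, -2.9, -0.2, 0.1, -1.3, -2.9, -0.3, 0.1, -1.3, -2.9, -0.3, 0.1, -1.3, -2.8, -0.4, 0.1, -1.3, -2.8, -0.4, 0.1, -1.3, -2.8, -0.5, 0.1, -1.3, -2.8, -0.6, 0.1, -1.3, -2.8, -0.6, 0.1, -1.3, -2.8, -0.7, 0.1, -1.3, -2.8, -0.8, 0.1, -1.3, -2.7, -0.8, 0.1, -1.3, -2.7, -0.9, 0.1, -1.3, -2.7, -1, 0, -1.3, -2.7, -1, 0.1, -1.3, -2.7, -1.1, 0, -1.3, -2.7, -1.1, 0.1, -1.2]
end [ 0.4501 -0.2913  0.2999] 110.7
```

servo_tool(targets=[-2.9, -0.1, 0.1, -1.3, -2.9, -0.1, 0.1, -1.3, -2.9, -0.2, 0.1, -1.3, -2.9, -0.3, 0.1, -1.3, -2.9, -0.3, 0.1, -1.3, -2.8, -0.4, 0.1, -1.3, -2.8, -0.4, 0.1, -1.3, -2.8, -0.5, 0.1, -1.3, -2.8, -0.6, 0.1, -1.3, -2.8, -0.6, 0.1, -1.3, -2.8, -0.7, 0.1, -1.3, -2.8, -0.8, 0.1, -1.3, -2.7, -0.8, 0.1, -1.3, -2.7, -0.9, 0.1, -1.3, -2.7, -1, 0, -1.3, -2.7, -1, 0.1, -1.3, -2.7, -1.1, 0, -1.3, -2.7, -1.1, 0.1, -1.2])

```text
time: 7.35
ee_pos: [0.4498, -0.2925, 0.2995]
orientation: [-3.14, -0.002, 1.933]
force: [1.0, 0.7, -0.3]
width: 0.0104
gripper_force: 58.6
```

servo_tool(targets=[0, 0, 0.8, 0, 0, 0, 0.8, 0, 0, 0, 0, 0, 0, 0, 0, 0])

```text
time: 7.68
ee_pos: [0.4504, -0.2903, 0.2836]
orientation: [-3.14, -0.002, 1.932]
force: [-0.4, 0.9, 0.2]
width: 0.0097
gripper_force: 58.6
```

Run:
```python
from h import *
st=robot.state();print(st['ee_pos'],np.degrees(st['orientation']),st['width'],st['force'])
a=snap('wrist','w5.png');sd=snap('side','d5.png')
im=np.hstack([cv2.resize(a,(400,300)),cv2.resize(sd[100:220,200:360],(400,300),interpolation=cv2.INTER_CUBIC)])
cv2.imwrite('pics/w5b.png',im[:,:,::-1])
```

```text
[ 0.45036384 -0.29031914  0.28362652] [-1.79926813e+02 -1.24327882e-01  1.10718022e+02] 0.009697864467324834 [-0.43144139  0.91576049  0.23112169]
```

View pics/w5b.png

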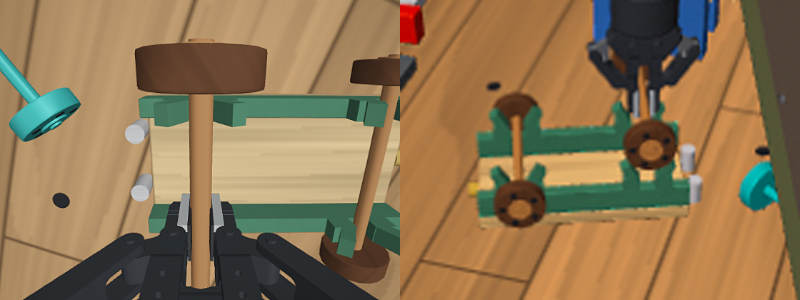

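Axle at x≈201 sits centred over the upper slot (gap 188–213) and the wheels are outside the cheeks. Lowering.

servo_tool(targets=[0, 0, 1.2, 0, 0, 0, 1.2, 0, 0, 0, 1.2, 0, 0, 0, 1, 0, 0, 0, 0.8, 0, 0, 0, 0.6, 0, 0, 0, 0.5, 0, 0, 0, 0, 0, 0, 0, 0, 0])

```text
time: 8.53
ee_pos: [0.4504, -0.2912, 0.2197]
orientation: [-3.142, -0.0, 1.932]
force: [0.2, -0.7, -0.1]
width: 0.0096
gripper_force: 58.6
```

servo_tool(targets=[0, 0, 0.2, 0, 0, 0, 0.2, 0, 0, 0, 0.2, 0, 0, 0, 0.1, 0, 0, 0, 0.1, 0, 0, 0, 0, 0, 0, 0, 0, 0])

```text
time: 9.12
ee_pos: [0.4504, -0.2912, 0.2117]
orientation: [-3.142, -0.0, 1.932]
force: [0.2, -0.1, -1.5]
width: 0.01
gripper_force: 58.6
```

servo_tool(targets=[0, 0, 0.1, 0, 0, 0, 0.1, 0, 0, 0, 0, 0, 0, 0, 0, 0])

```text
time: 9.45
ee_pos: [0.4504, -0.2912, 0.2096]
orientation: [-3.142, -0.0, 1.932]
force: [0.7, -0.6, -0.6]
width: 0.01
gripper_force: 58.6
```

servo_tool(targets=[0, 0, 0.1, 0, 0, 0, 0, 0, 0, 0, 0, 0])

```text
time: 9.7
ee_pos: [0.4504, -0.2912, 0.2089]
orientation: [3.141, 0.0, 1.932]
force: [-0.3, 0.4, 2.5]
width: 0.0101
gripper_force: 59.0
```

servo_tool(targets=[0, 0, 0.1, 0, 0, 0, 0, 0, 0, 0, 0, 0])

```text
time: 9.95
ee_pos: [0.4505, -0.2912, 0.2087]
orientation: [3.141, 0.001, 1.932]
force: [-6.3, 4.1, 14.7]
width: 0.0102
gripper_force: 60.3
```

Firm contact at the expected seat height. Back off 1 mm to relax, release and check.

servo_tool(targets=[0, 0, -0.1, 0, 0, 0, 0, 0])

```text
time: 10.12
ee_pos: [0.4504, -0.2912, 0.2089]
orientation: [3.141, 0.0, 1.932]
force: [-0.3, 1.2, 5.0]
width: 0.0099
gripper_force: 59.0
```

servo_tool(targets=[0, 0, 0, 0, 0, 0, 0, 0, 0, 0, 0, 0, 0, 0, 0, 0, 0, 0, 0, 0, 0, 0, 0, 0, 0, 0, 0, 0, 0, 0, 0, 0, 0, 0, 0, 0, 0, 0, 0, 0], jaw=1)

```text
time: 10.95
ee_pos: [0.4504, -0.2912, 0.2087]
orientation: [-3.142, -0.0, 1.932]
force: [0.1, -0.5, -0.7]
width: 0.0855
gripper_force: 0.0
```

servo_tool(targets=[0, 0, -1, 0, 0, 0, -2, 0, 0, 0, -3, 0, 0, 0, -4, 0, 0, 0, -4, 0, 0, 0, -4, 0, 0, 0, 0, 0, 0, 0, 0, 0])

```text
time: 11.62
ee_pos: [0.4502, -0.291, 0.3915]
orientation: [3.139, 0.004, 1.932]
force: [0.1, 1.1, -1.1]
width: 0.0855
gripper_force: 0.0
```

Run:
```python
from h import *
st=robot.state();print(st['time'],st['ee_pos'],st['width'],st['force'])
cp=campose('wrist');a=snap('wrist','w6.png');sd=snap('side','d6.png')
p=np.array([.4498,-.2909,.054]);y=.3613+np.pi/2;v=np.array([np.cos(y),np.sin(y),0])
print((proj(cp,[p+v*k for k in(-.076,0,.076,.098)])/1.4).round(0).tolist())
im=np.hstack([cv2.resize(a,(400,300)),cv2.resize(sd[100:220,200:360],(400,300),interpolation=cv2.INTER_CUBIC)])
cv2.imwrite('pics/w6b.png',im[:,:,::-1])
```

```text
11.6167 [ 0.45020687 -0.29101931  0.39152178] 0.08546378336141486 [ 0.12062234  1.0510247  -1.0856958 ]
[[200.0, 193.0], [200.0, 139.0], [200.0, 77.0], [200.0, 57.0]]
```

View pics/w6b.png

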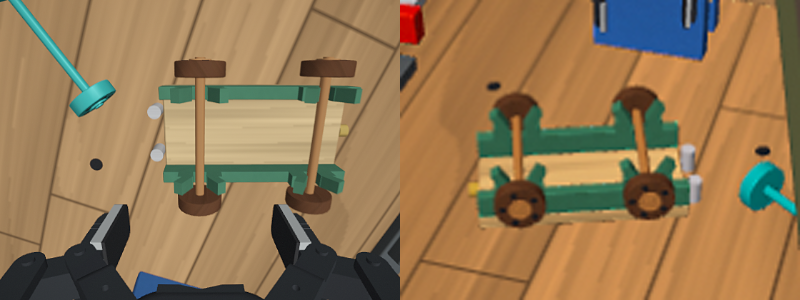

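Both ends of the axle sit down in the slots at (200,77) and (200,193), as predicted. It is level, parallel to the fitted axle, and the gripper is clear.

```bash
python3 -c "
from workcell import robot
print(robot.hand_in())"
```

```text
the job is handed in; nothing more can be done
None
```

The walnut wheelset is in the wagon's empty slots with both axle ends home and level, the gripper is clear, the maple and red sets are still on the rack, and the job was handed in at about 12 s (no verdict was returned).

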